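# Set out the biscuit cutter and stamp on the pull-out cutting shelf

## Task

Get the cutting shelf ready for biscuits: from the divided wooden tray, take the smaller of the two steel ring cutters and the mushroom-shaped beech biscuit stamp. Stand both upright on the bare part of the pull-out cutting shelf beside the black dough box, wholly on the board and clear of each other; set them down, do not drop or throw them.

Things in the scene. Friction and masses are not known exactly. Their poses are not given: they have to be found in the camera images.
- small_cutter: Smaller steel ring cutter: plain straight tube, open both ends, outer diameter 42 mm, wall 2 mm, 45 mm high, about 45 g, upright in any one of the tray's compartments. Origin at the centre of its lower rim, z up along its axis; yaw means nothing. Another compartment holds a similar cutter 66 mm in diameter, as high, not wanted.
- stamp: Beech biscuit stamp standing on its round foot in any one of the tray's compartments, 72 mm high, about 70 g: foot 46 mm across and 14 mm high, a waist, then a straight round handle 25 mm across from 32 to 64 mm above the underside. Origin at the centre of the underside, z up along the handle; yaw means nothing. A steel cone 52 mm high in another compartment is not wanted.
- tray: Fixed square wooden tray, 236 x 236 mm, walls and cross dividers 6 mm thick, 25 mm high above the table, floor 6 mm thick: four compartments 109 mm square with middles at x, y = plus or minus 57.5 mm, one part in each within about 12 mm of the middle. Origin at the centre of the underside, x and y along the walls, z up.
- board_mid (a point): Centre of the bare top of the pull-out cutting shelf, a fixed level beech board, top 30 mm above the table; bare part 220 mm along this x, 260 mm along y, z up, nothing on it. At its -y end (from y = -130 mm on) stands the black dough box on its plinth, 280 mm wide along x, 160 mm high above the table; the +y half has most room for a gripper.

How it is judged:
At the end, for the whole second after the job is handed in: The smaller ring cutter and the stamp both stand on the bare top of the cutting shelf, upright within 10 degrees, their undersides within 5 mm of the board's top, overhanging its edges by no more than 6 mm, not touching each other (axes more than 48 mm apart), and at rest (x of small_cutter in the frame of board_mid between -0.095 and 0.095 m and y of small_cutter in the frame of board_mid between -0.115 and 0.115 m and z of small_cutter in the frame of board_mid between -0.005 and 0.005 m and angle between each of small_cutter, stamp's own z axis and vertical below 0.175 rad and linear speed of each of small_cutter, stamp below 0.03 m/s and x of stamp in the frame of board_mid between -0.093 and 0.093 m and y of stamp in the frame of board_mid between -0.113 and 0.113 m and z of stamp in the frame of board_mid between -0.005 and 0.005 m and horizontal distance between small_cutter and stamp above 0.048 m).
It fails at once if the small cutter is dropped or thrown (faster than 0.8 m/s out of the fingers, a free fall of about 30 mm) (linear speed of small_cutter above 0.8 m/s and contact force between small_cutter and the fingers below 0.1 N).
It fails at once if the stamp is dropped or thrown (faster than 0.8 m/s out of the fingers, a free fall of about 30 mm) (linear speed of stamp above 0.8 m/s and contact force between stamp and the fingers below 0.1 N).
It also fails if it takes over 56 s, if anything falls off the work surface, if the arm or the gripper's body presses on something with over 40 N, if the wrist force passes 120 N, or if a joint passes its speed limit or range.

## Robot

A 7-joint arm with a two-finger parallel gripper is mounted at the origin on the work surface. World frame = base frame: x ahead of the robot, y to its left, z up, the work surface at z = 0. Lengths are in m, angles in rad, forces in N, time in s.
With the tool pointing down it reaches from about 0.425 to 0.825 m from the base axis. Payload 3.6 kg.
Tool frame: the origin (TCP) lies where the fingers leave the gripper's body, on its centre line; the fingertips stand 73 mm ahead of it and the grasp point (between the pads) lies 54 mm ahead of it; z points along the fingers, y is the line along which they close (so a half turn about z gives the same grasp; the last joint's range is limited). The gripper opens to 85 mm and grips with 20 to 120 N. Pads are 22 mm wide; open, the fingers measure 114 mm over their backs; the gripper's body (76 mm by 85 mm) begins 54 mm behind the grasp point. The pads swing forward as they close: fully open they stand 13 mm farther back than shut.
Start: joints at [-1.3, 0.615, -0.013, 1.423, 0.008, 1.103, -0.04], TCP at [0.19, 0.622, 0.304] pointing down, gripper open.
Joint ranges: [-3.12, 3.12], [-0.3, 2.06], [-1.34, 1.32], [0.26, 2.42], [-1.36, 4.5], [0.01, 1.98], [-2.84, 2.84]. Speed limits (rad/s): [2.79, 2.79, 3.14, 3.14, 3.14, 3.14, 3.14].

## Interface

Orientations are given as a unit quaternion [x, y, z, w].
In Python, from station import arm gives the robot as it stands. Calls block until the motion is done:
- arm.movep(position, orientation): joint-space move of the TCP to a pose.
- arm.line_to(position, velocity=0.15, ori=None): straight line of the TCP; ori=None keeps the orientation; velocity is the mean speed in m/s.
- arm.move_j(angles): joint-space move.
- arm.move_gripper(opening, effort=None): opening from 0.0 (shut) to 1.0 (fully open); effort is the grip in N (None keeps the last); returns when the fingers have stopped.
- arm.pause(seconds).
- arm.ik(position, orientation): joint angles nearest the present ones, or None.
- arm.snapshot(name): name is "side" or "top" or "wrist"; returns the picture (480x640x3 uint8, blue, green, red); there is no depth.
- arm.camera_info(name): a dict with "fx", "fy", "cx", "cy" (pixels), "R" (3x3) and "t" (3): a world point X has camera coordinates R X + t; the wrist camera has in their place "T_tool_cam" (4x4, takes a point from camera to tool coordinates, whose origin is the TCP and whose axes are the flange's). Camera axes: x right, y down, z forward; pixel columns grow to the right and rows downward; lengths in m; the calibration is good to about 2 mm. A picture is of the moment at which its call begins: read the wrist's pose just before it. camera_info takes no time and is no camera call.
A pose or a line that the arm cannot do raises arm.MotionError and nothing moves.
- arm.finish_job(): hands the job in; it is judged then, once.
Readings, each from a call of its own:
- arm.read_time(): time.
- arm.read_joint_positions(): joint angles.
- arm.read_dq(): joint speeds.
- arm.read_effort(): joint torques, N m.
- arm.read_tool_pos(): TCP position.
- arm.read_eef_rot(): TCP orientation.
- arm.read_ft_force(): force on the tool from outside, world axes, zero at the start.
- arm.read_wrist_torque(): the same for the moment, N m.
- arm.read_opening(): opening from 0.0 (shut) to 1.0 (fully open).
- arm.read_finger_force(): force on a finger pad.
Only numpy, scipy, OpenCV 4.12 (cv2) and the standard library are available. Lean on these libraries where they do the work, as an engineer would, in place of code of your own. Each camera call takes 0.05 s, during which the arm holds its last target. There are 200 camera calls.

## Working session

There is one attempt and no reset: what is moved stays moved. The work goes in short steps, each a Python script; the robot and the scene stay as the last script left them, time stands still between calls to the robot, and variables do not carry over. Pictures are saved under pics/ and viewed, at most 10 in all, crops included, and the job is handed in when it is done.

```bash
mkdir -p pics
python3 - <<'E'
from station import arm
import cv2, json
for n in("top","side"):
    cv2.imwrite(f"pics/{n}0.png",arm.snapshot(n)); c=arm.camera_info(n); print(n,{k:(v.tolist() if hasattr(v,'tolist') else v) for k,v in c.items()})
print(arm.camera_info("wrist"),arm.read_eef_rot(),arm.read_time())
E
```

```text
top {'fx': 556.9041517073362, 'fy': 556.9041517073362, 'cx': 321.92339568233933, 'cy': 241.1334941788123, 'R': [[0.0071569567882724455, -0.9995048176483065, 0.030641433833234318], [-0.9826080737084351, -0.012715281892776448, -0.18525575588732923], [0.18555363497525262, -0.028782652834874498, -0.9822125062547604]], 't': [0.010054320311596927, 0.5612593727848023, 0.8675859080084697]}
side {'fx': 566.7812926021749, 'fy': 566.7812926021749, 'cx': 313.98991482619664, 'cy': 234.74561874374763, 'R': [[0.9002970624194073, -0.4351867180935457, -0.00881588305019741], [-0.31854546889020285, -0.6449212757716288, -0.6946980151883374], [0.296637798752126, 0.6282428419425592, -0.7192474872388711]], 't': [-0.48039793856856106, 0.24295300027471506, 0.7368339796333002]}
{'fx': 417.8697004156088, 'fy': 417.8697004156088, 'cx': 310.53911879911425, 'cy': 237.55378018274976, 'T_tool_cam': array([[ 7.38949669e-04, -9.59956261e-01, -2.80148943e-01,
         7.04552719e-02],
       [ 9.99999721e-01,  7.38846647e-04,  1.05975765e-04,
         1.36845571e-03],
       [ 1.05255007e-04, -2.80148943e-01,  9.59956540e-01,
        -6.98452229e-02],
       [ 0.00000000e+00,  0.00000000e+00,  0.00000000e+00,
         1.00000000e+00]])} [ 1.47797298e-01  9.89016980e-01 -1.16011503e-03 -1.62711970e-04] 0.1
```

View pics/top0.png

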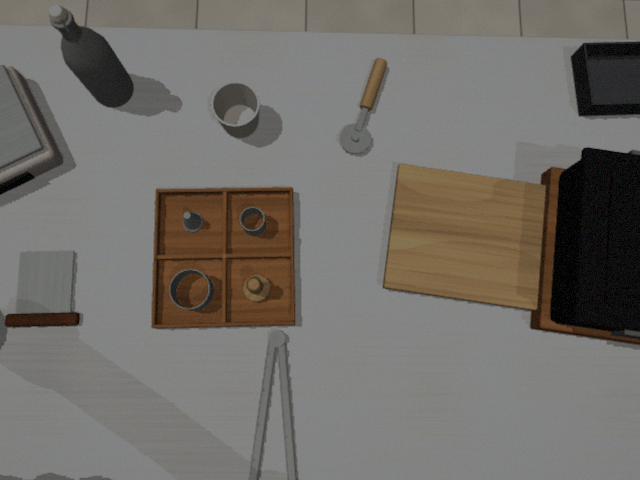

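View pics/side0.png

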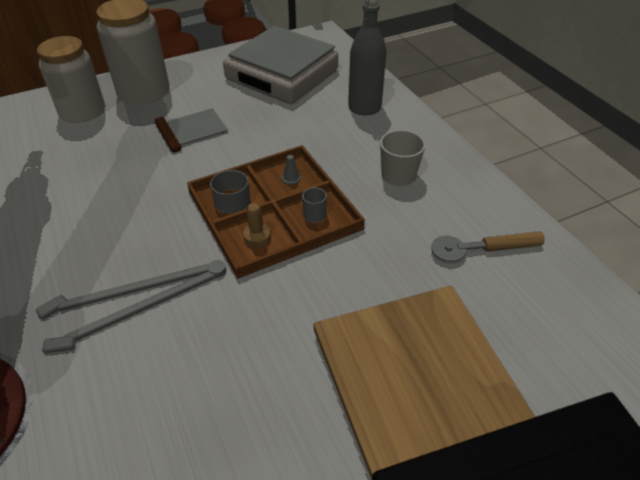

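The top view shows the small cutter near (253,220), the stamp near (256,287), and the board's +y corners near (399,164) and (384,288). In the side view the cutter is near (315,203), the stamp top near (254,208), and the corners near (452,288) and (315,323). I'll zoom in on the tray and mask the board.

Run:
```python
import cv2, numpy as np
def crop(n,x,y,w=100,h=140,s=4):
    return cv2.convertScaleAbs(cv2.resize(cv2.imread(f"pics/{n}0.png")[y:y+h,x:x+w],None,fx=s,fy=s,interpolation=cv2.INTER_CUBIC),alpha=1.7)
cv2.imwrite("pics/crops.png",np.hstack([crop("top",215,190),crop("side",230,160)]))
for n,sl in(("top",(380,150,548,320)),("side",(305,275,560,480))):
    im=cv2.imread(f"pics/{n}0.png"); hsv=cv2.cvtColor(im,cv2.COLOR_BGR2HSV)
    x0,y0,x1,y1=sl
    m=cv2.inRange(hsv,(8,50,60),(28,255,255))
    k=np.zeros_like(m);k[y0:y1,x0:x1]=m[y0:y1,x0:x1]
    c=max(cv2.findContours(k,0,1)[0],key=cv2.contourArea)
    print(n,cv2.contourArea(c),cv2.approxPolyDP(c,6,True)[:,0].tolist())
```

```text
top 18947.0 [[399, 164], [383, 287], [537, 309], [545, 184]]
side 24527.0 [[451, 285], [313, 324], [371, 473], [535, 416]]
```

View pics/crops.png

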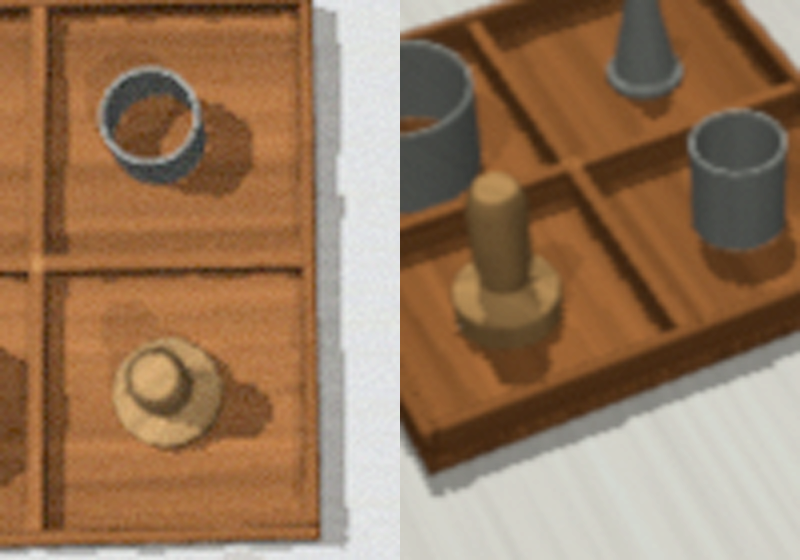

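The crops give the cutter's rim centre at top (252.5,218.8) and side (314.3,195.5), the stamp's top face at (255.2,284.3) and (254.5,206.8), and its foot's top edge at (257,288) and (256.8,232.5). Next I triangulate these points and the board corners.

```bash
cat > h.py <<'E'
from station import arm
import cv2, numpy as np
from scipy.spatial.transform import Rotation as Ro
def cam(n):
    c=arm.camera_info(n); return c,np.array([[c['fx'],0,c['cx']],[0,c['fy'],c['cy']],[0,0,1]])
def tri(a,b):
    Ps=[K@np.c_[c['R'],c['t']] for c,K in(cam("top"),cam("side"))]
    X=cv2.triangulatePoints(*Ps,np.array(a,float),np.array(b,float))[:,0]; return X[:3]/X[3]
def ray(uv,z,n="top"):
    c,K=cam(n); R=np.array(c['R']); o=-R.T@c['t']; d=R.T@np.linalg.solve(K,[*uv,1]); return o+d*(z-o[2])/d[2]
def down(yaw): return (Ro.from_euler('z',yaw)*Ro.from_euler('x',np.pi)).as_quat()  # tool y along angle yaw-90
E
python3 - <<'E'
from h import *
np.set_printoptions(precision=4,suppress=True)
for n,a,b in(("rim",(252.5,218.8),(314.3,195.5)),("stop",(255.2,284.3),(254.5,206.8)),("foot",(257,288),(256.8,232.5)),("b+x",(399,164),(451.5,287)),("b-x",(383.5,287.5),(314,323.5))):
    print(n,tri(a,b),ray(a,{'r':.051,'s':.078,'f':.02,'b':.03}[n[0]]))
print([ray(p,.03) for p in((545,184),(537,309))])
print(Ro.from_quat(arm.read_eef_rot()).as_matrix())
E
```

```text
rim [0.5981 0.1314 0.0493] [0.5976 0.1312 0.051 ]
stop [0.4867 0.1209 0.0779] [0.4857 0.1211 0.078 ]
foot [0.4867 0.1233 0.0173] [0.4858 0.1232 0.02  ]
b+x [ 0.7062 -0.1197  0.0237] [ 0.7041 -0.1186  0.03  ]
b-x [ 0.4894 -0.0894  0.026 ] [ 0.4878 -0.0885  0.03  ]
[array([ 0.672 , -0.3744,  0.03  ]), array([ 0.4544, -0.346 ,  0.03  ])]
[[-0.9563  0.2923 -0.0007]
 [ 0.2923  0.9563 -0.0022]
 [-0.     -0.0023 -1.    ]]
```

The triangulated heights agree with the text: rim 49, stamp top 78, board about 25–30 mm. The board's middle is near (0.580,-0.232) with a yaw of about -7.5°. I'll move the cutter first, then look.

```bash
cat >> h.py <<'E'
def q(yaw): return (Ro.from_euler('z',yaw)*Ro.from_quat([0,1,0,0])).as_quat()
def pick(xy,z,op=.75,f=35):
    arm.move_gripper(op); arm.movep([*xy,z+.114],q(0)); arm.line_to([*xy,z+.054],.12)
    arm.move_gripper(0.,f); print("grip",arm.read_opening(),arm.read_finger_force(),arm.read_tool_pos(),arm.read_time())
    arm.line_to([*xy,z+.144],.15); print("lift",arm.read_opening(),arm.read_finger_force(),arm.read_time())
def lower(xy,z,yaw):  # z: grasp height expected at touch-down
    arm.movep([*xy,z+.054+.07],q(yaw)); arm.line_to([*xy,z+.054+.006],.12); arm.pause(.2)
    f0=arm.read_ft_force()[2]
    for k in range(12):
        arm.line_to([*xy,z+.054+.005-.001*k],.03); df=arm.read_ft_force()[2]-f0
        if df>3: break
    print("touch",.005-.001*k,df,arm.read_tool_pos(),arm.read_time())
def release(xy,op=.75):
    arm.move_gripper(op); p=arm.read_tool_pos(); arm.line_to([p[0],p[1],p[2]+.1],.12); print("t",arm.read_time())
E
python3 - <<'E'
from h import *
pick((.598,.1313),.040)
cv2.imwrite("pics/s1.png",cv2.resize(arm.snapshot("side")[100:300,150:450],None,fx=2,fy=2))
E
```

```text
grip 0.4860434918911373 35.64934775233269 [0.59879483 0.13152767 0.0953294 ] 3.7583
lift 0.4840133060947891 35.39928551763296 4.5083
```

View pics/s1.png

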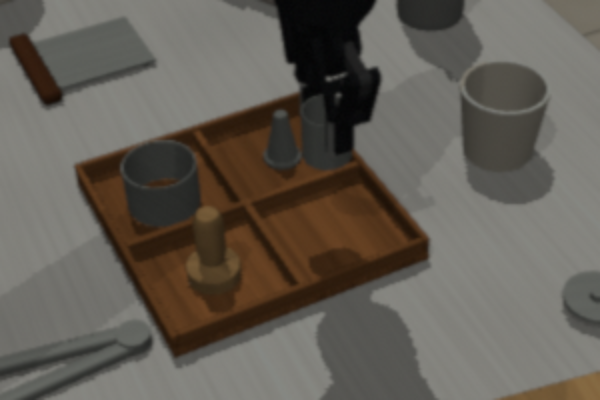

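The cutter is held upright in the fingers (crop pixel ≈(325,130)) and its compartment is empty. Now I place it, then pick and place the stamp.

Run:
```python
from h import *
lower((.634,-.204),.064,-.13); release((.634,-.204))
pick((.4865,.122),.055,op=.7)
cv2.imwrite("pics/s2.png",arm.snapshot("side")); cv2.imwrite("pics/t2.png",arm.snapshot("top"))
```

```text
touch 0.001 4.408497349067544 [ 0.63416625 -0.20404553  0.11941808] 7.9667
t 9.3
grip 0.2831490430337225 34.43291230243631 [0.48696896 0.12219343 0.10979217] 11.9333
lift 0.2791287049715219 34.38362422341015 12.6833
```

View pics/s2.png

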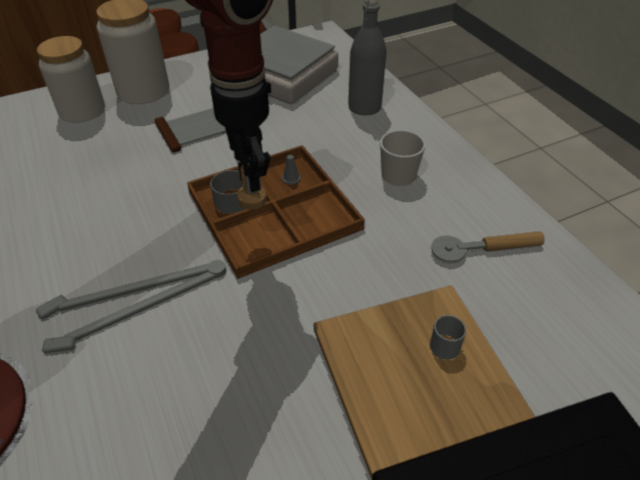

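The cutter stands upright on the board at (448,338), and the stamp is held above the tray at (252,190). The board touch came about 1 mm above the expected height.

Run:
```python
from h import *
lower((.535,-.190),.080,-.13); release((.535,-.190),.7)
p=arm.read_tool_pos(); arm.line_to([p[0]-.02,p[1]+.25,p[2]+.05],.25); arm.pause(.5)
a=[arm.snapshot(n) for n in("side","top")]
cv2.imwrite("pics/s3.png",np.hstack([cv2.resize(a[0][260:480,300:560],(400,338)),cv2.resize(a[1][140:340,370:610],(400,338))]))
print(arm.read_time())
```

```text
touch -0.001 7.486763001738481 [ 0.53500108 -0.18997177  0.13382521] 16.6167
t 18.0333
19.8083
```

View pics/s3.png

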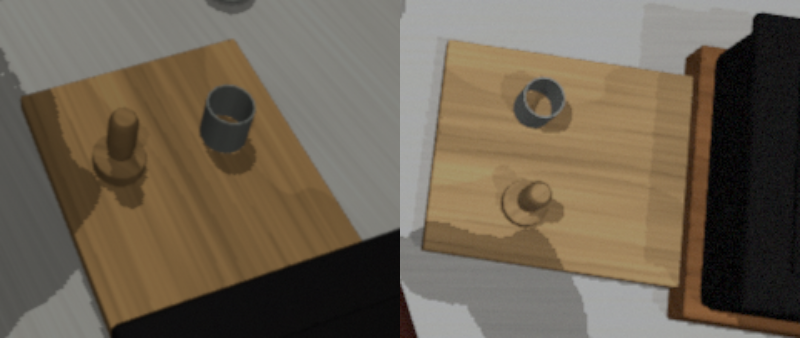

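Both parts stand on the board and are well apart: the stamp at (122,150) and cutter at (228,118) in the left crop, and at (527,200) and (540,102) in the right. The stamp's apparent lean matches perspective: I expect about (+9.5,-5.6) px and see about (+8,-5).

```bash
python3 -c "
from station import arm
print(arm.finish_job())"
```

```text
the job is handed in; nothing more can be done
None
```

The small cutter and the stamp both stand upright on the bare part of the cutting shelf, about 100 mm apart, and I handed the job in at about 20 s of the 56 s allowed; no verdict was returned.

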